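Raise the feed barrier and slide the reflector home

TASK

Push the yellow-and-black barrier arm of the feed gate up past its balance point so that it stays raised by itself. Then push the pale lamp reflector along its lane, under the raised barrier, until it is fully home against the black end stop. Push only, do not lift the reflector, and leave the other things on the bench where they are.

Things in the scene. Friction and masses are not known exactly. Their poses are not given: they have to be found in the camera images.
- feed_gate: Fixed feed gate, grey base plate 235 x 215 x 8 mm. Origin at bench level on the lane's centre line, below the closed barrier; +x along the lane to the end stop (turned up to 0.35 rad either way), +y to the blue hinge bracket (96 mm high at y = 110 mm), z up. The lane floor, z = 8 mm, lies between two rails: inner faces y = +-38 mm, tops z = 34 mm, x = -149 to +77 mm, rear end open.
- stop_face (a point): Middle of the face of the black end stop that closes the lane: in the gate's frame x = +56, y = 0, z = 20 mm; the stop is 24 mm high (top at z = 32 mm).
- hinge_mid (a point): Middle of the barrier arm's hinge, in the feed gate's frame at x = 0, y = +110, z = 75 mm. The hinge axis is the gate's x axis.
- roller_mid (a point): Centre of the red roller at the barrier arm's tip, the place to push: radius 10 mm, 44 mm long along the gate's x axis, spins freely, 200 mm from the hinge axis. Closed, it is at x = 0, y = -67, z = 169 mm in the gate's frame (the arm rises at 28 degrees). Push it from its outer (-y) side towards +y, following its arc up about the hinge.
- barrier_arm (a joint): Barrier arm's angle, rad: 0 closed, 1.65 fully raised, leaning beyond upright. Counterweighted: it falls shut below about 0.68 (at the most 0.75) and falls on to fully raised by itself above; 1 to 3 N at the roller start it. Two pickets and a red foot bar hang from it to 21 mm above the bench and block the lane at gate x = 0 while closed; when raised they are clear of the lane (gate y over 60 mm).
- reflector_mid (a point): Centre, half-way up, of the pale metal lamp reflector with blue-edged rim, lying rim up in the lane: 98 mm along the lane, 70 mm across, 22 mm high, about 0.12 kg. The rim, top 5 mm, 30 mm above the bench, is its widest part. It starts with its centre at gate x = -65 to -100 mm and slides freely; home, its centre is at gate x = +7 mm. Push its rear edge with the fingertips between the rails.
- spare_reflector: Second pale reflector, loose, 70 x 98 x 22 mm, on the bench to the left, not part of the job; origin under its centre.
- needle_tin: Round tin with a green lid, loose, 71 mm across, 32 mm high, left; leave alone. Origin under its centre.
- gauge_block: Small stepped grey steel gauge block, loose, 24 x 50 x 32 mm, right; leave alone. Origin under its centre.
- glue_syringe: Orange syringe with a blue cap, loose, 25 mm thick, 106 mm long, right; leave alone. Origin under its centre.
Not all that is in view belongs to the job. What is shaped like the part that bears reflector_mid but pink is not meant.

How it is judged:
By the outcome, as a careful person would: the job done as asked, in the order asked, and still so for the second after the job is handed in, with the robot touching nothing.
It also fails if it takes over 54 s, if anything falls off the work surface, if the arm or the gripper's body presses on something with over 40 N, if the wrist force passes 120 N, or if a joint passes its speed limit or range.

ROBOT

A 6-joint arm with a two-finger parallel gripper is mounted at the origin on a cart in front of the work surface, level with it; the furniture and walls round the work are solid. World frame = base frame: x ahead of the robot, y to its left, z up, the work surface at z = 0. Lengths are in m, angles in rad, forces in N, time in s.
With the tool pointing down it reaches from about 0.325 to 0.775 m from the base axis. Payload 5.5 kg.
Tool frame: the origin (TCP) lies on the mounting face of the last link; the fingertips stand 182 mm ahead of it and the grasp point (between the pads) lies 163 mm ahead of it (manip.finger_overhang is the distance from the TCP to the fingertips, in m); z points along the fingers, y is the line along which they close (so a half turn about z gives the same grasp; the last joint's range is limited). The gripper opens to 88 mm and grips with 3 to 60 N. Pads are 20 mm wide; open, the fingers measure 115 mm over their backs; the gripper's body (75 mm by 178 mm) begins 61 mm behind the grasp point.
Start: joints at [-1.188, 0.091, 1.231, -0, 1.82, -0.057], TCP at [0.255, -0.543, 0.405] pointing down, gripper open.
Joint ranges: [-2.87, 2.87], [-0.86, 2.18], [0.17, 2.46], [-1.51, 4.65], [0.06, 2.69], [-2.65, 2.65]. Speed limits (rad/s): [2.57, 2.57, 3.01, 3.14, 3.14, 3.14].

INTERFACE

Orientations are given as [roll, pitch, yaw] about the fixed x, y, z axes, in that order (R = Rz(yaw) Ry(pitch) Rx(roll)).
In Python, from workcell import manip gives the robot as it stands. The module is installed in compiled form; this text tells all that it offers.
- The arm moves only by the tool send_rows, never from a script. Its arguments are lists of equal length, an entry for each row: "hand": the closure, from -1 (fully open) to 1 (shut); "xyz": the shift along the world's x, y, z in m, a list of three; "rot": the turn, a rotation vector about the world's x, y, z in rad, a list of three. A call has 1 to 10 rows; each row shifts and turns the commanded pose from where the row before left it; what a row does not reach is not made up. A row lasts 1/10 s, in which the tool goes at most 50 mm and 8.59 degrees, less where a joint would pass 70% of its speed; a pose out of reach is approached as far as the arm can. A call is refused whole if a number of a shift passes 0.05 or a number of a turn 0.15, either way. A call with a gripper value outside its range is refused whole. The fingers move at their own pace and stop on an object; "newtons" is the grip in N (left out, the last holds). Time passes only in rows, so rows that do not move let the fingers close. It gives the time, the measured TCP pose, the force, the opening and the grip force at its end, in the units of the state.
- manip.sense(): the state, without advancing time (a new reading comes with each control period).
- manip.get_image(name): name is "scene" or "top"; returns a dict with "frame" (384x512x3 uint8, blue, green, red), "range_z" (384x512 float32, m along the optical axis (not along the pixel's ray), 0 where there is no reading), "K" (3x3 intrinsics, pixels), "rvec" (rotation vector, rad) and "tvec" (3), from world to camera coordinates, as OpenCV has them. Camera axes: x right, y down, z forward; pixel columns grow to the right and rows downward; lengths in m; the calibration is good to about 2 mm. A picture is of the moment at which its call begins.
- manip.hand_in(): hands the job in; it is judged then, once.
The state is a dict: "t": time; "joint_positions": joint angles; "qd": joint speeds; "tau": joint torques, N m; "position": TCP position; "ee_rot": TCP orientation; "contact_force": force on the tool from outside, world axes, zero at the start; "moment": the same for the moment, N m; "width": finger opening in m; "finger_force": force on a finger pad.
Only numpy, scipy, OpenCV 4.12 (cv2) and the standard library are available. Lean on these libraries where they do the work, as an engineer would, in place of code of your own. Each camera call takes 0.05 s, during which the arm holds its last target. There are 200 camera calls.

## Working session

There is one attempt and no reset: what is moved stays moved. The work goes in short steps, Python scripts to look and compute and a tool call to move; the robot and the scene stay as the last step left them, time stands still between calls to the robot, and variables do not carry over. Pictures are saved under pics/ and viewed, at most 10 in all, crops included, and the job is handed in when it is done.

Besides the shell and the picture viewer there is one more tool, called after ">>>" as name(argument=value, ...) on one line, values as JSON. send_rows: Moves the arm, as the interface text tells. Its arguments: {"type":"object","properties":{"hand":{"type":"array","items":{"type":"number"}},"xyz":{"type":"array","items":{"type":"array","items":{"type":"number"}}},"rot":{"type":"array","items":{"type":"array","items":{"type":"number"}}},"newtons":{"type":"number"}},"required":["hand","xyz","rot"]}

```bash
mkdir -p pics
cat > h.py <<'E'
import numpy as np, cv2
from workcell import manip
def grab(n):
    d=manip.get_image(n); R=cv2.Rodrigues(np.array(d["rvec"],float))[0]; t=np.array(d["tvec"],float).reshape(3)
    return d,R,t
def world(d,R,t):
    K=d["K"]; z=d["range_z"]; v,u=np.mgrid[:z.shape[0],:z.shape[1]]
    c=np.stack([(u-K[0,2])/K[0,0]*z,(v-K[1,2])/K[1,1]*z,z],-1)
    return (c-t)@R
def ray(d,R,t,u,v,h):
    r=R.T@np.linalg.inv(d["K"])@np.array([u,v,1.]); c=-R.T@t
    return c+r*(h-c[2])/r[2]
E
python3 - <<'E'
from h import *
for n in("scene","top"):
    d,R,t=grab(n); cv2.imwrite(f"pics/{n}0.png",cv2.resize(d["frame"],(800,600))); np.savez(f"{n}0.npz",**{k:d[k] for k in d}); print(n,-R.T@t,R[2])
s=manip.sense();print(s["t"],s["position"],s["ee_rot"],manip.finger_overhang)
E
```

```text
scene [-0.49155133 -0.66664612  0.90594056] [ 0.70866434  0.47497021 -0.52172612]
top [0.43913481 0.0435853  1.23011068] [ 0.10104838  0.01416464 -0.99478067]
0.1 [ 0.25544516 -0.5429582   0.40365158] [-3.13989232e+00 -9.74100271e-05  4.39750374e-01] 0.182
```

View pics/top0.png

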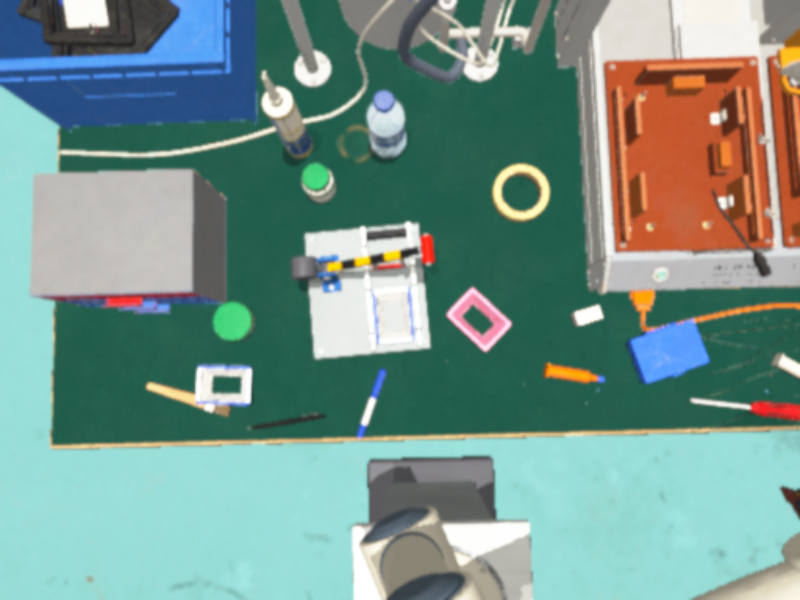

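View pics/scene0.png

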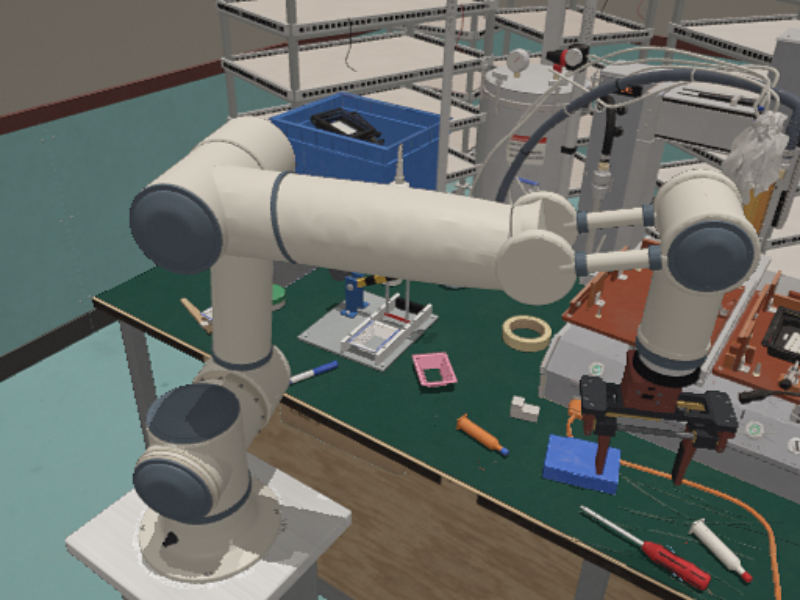

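The top view (800x600) shows three candidates for the reflector:
- Pale, blue-edged, in the gate lane at (395,317). This is the one I want.
- Spare reflector at (224,385).
- Pink decoy at (479,319).

The roller is at (428,249), the stop at (386,234) and the hinge bracket at (325,270). Next I'll measure and take a close crop.

Run:
```python
from h import *
d=dict(np.load("top0.npz")); R=cv2.Rodrigues(d["rvec"])[0]; t=d["tvec"].reshape(3)
W=world(d,R,t); f=d["frame"]; hsv=cv2.cvtColor(f,cv2.COLOR_BGR2HSV); H,S,V=[hsv[...,i].astype(int) for i in range(3)]
box=np.zeros(H.shape,bool); box[138:235,180:285]=1
Z=W[...,2]
def rep(n,m):
    m=m&box; p=W[m]; v,u=np.nonzero(m); print(n,m.sum(),u.mean().round(1),v.mean().round(1),np.median(p,0).round(4),p.min(0).round(3),p.max(0).round(3))
red=((H<8)|(H>172))&(S>150)&(V>90)
rep("roller",red&(Z>.14)); rep("foot",red&(Z<.1))
rep("stop",(V<60)&(S<120)&(Z>.02)&(Z<.045))
blue=(H>100)&(H<130)&(S>100)
rep("bracket",blue&(Z>.05)); rep("rimblue",blue&(Z<.045)&(Z>.015))
plate=box&(S<60)&(V>100)&(Z>-.005)&(Z<.045)
p=W[plate][:,:2].astype(np.float32); print("plate",cv2.minAreaRect(p))
hi=box&(S<60)&(V>120)&(Z>.027)&(Z<.04); p=W[hi]; print(len(p)); 
m=blue&box&(Z<.045)&(Z>.015); print("rim",cv2.minAreaRect(np.array(W[m][:,:2],np.float32)))
c=f[130:240,180:290]; cv2.imwrite("pics/crop.png",cv2.resize(c,(600,600),interpolation=cv2.INTER_CUBIC))
```

```text
roller 123 273.3 159.3 [0.6228 0.0144 0.1768] [0.601 0.004 0.166] [0.644 0.024 0.182]
foot 25 252.7 168.0 [0.6192 0.0802 0.0267] [ 0.616 -0.002 -0.   ] [0.681 0.1   0.033]<stdin>:7: RuntimeWarning: Mean of empty slice.
  ret = ret.dtype.type(ret / rcount)
  return _methods._mean(a, axis=axis, dtype=dtype,
  ret = um.true_divide(
Traceback (most recent call last):
ValueError: zero-size array to reduction operation minimum which has no identity
```

Run:
```python
from h import *
d=dict(np.load("top0.npz")); R=cv2.Rodrigues(d["rvec"])[0]; t=d["tvec"].reshape(3)
W=world(d,R,t); f=d["frame"]; hsv=cv2.cvtColor(f,cv2.COLOR_BGR2HSV); H,S,V=[hsv[...,i].astype(int) for i in range(3)]
box=np.zeros(H.shape,bool); box[138:235,180:285]=1
Z=W[...,2]
def rep(n,m):
    m=m&box; p=W[m]; print(n,m.sum())
    if len(p): print(np.median(p,0).round(4),p.min(0).round(3),p.max(0).round(3),cv2.minAreaRect(p[:,:2].astype(np.float32)))
red=((H<8)|(H>172))&(S>150)&(V>90)
rep("roller",red&(Z>.14))
rep("stop",(V<70)&(Z>.022)&(Z<.045)&(abs(H-85)>0))
blue=(H>100)&(H<130)&(S>60)
rep("bracket",blue&(Z>.05)); rep("rim",blue&(Z<.04)&(Z>.015))
rep("plate",(S<60)&(V>100)&(Z>-.005)&(Z<.045))
rail=box&(S<60)&(V>100)&(Z>.028)&(Z<.042)
print(hsv[150,247],W[150,247])
cv2.imwrite("pics/crop.png",cv2.resize(f[130:240,180:290],(600,600),interpolation=cv2.INTER_CUBIC))
```

```text
roller 123
[0.6228 0.0144 0.1768] [0.601 0.004 0.166] [0.644 0.024 0.182] ((0.6227957606315613, 0.013974078930914402), (0.04256153851747513, 0.018761884421110153), 2.125868082046509)
stop 15
[0.675  0.0872 0.0315] [0.672 0.056 0.027] [0.677 0.116 0.036] ((0.6746244430541992, 0.08597085624933243), (0.0021355259232223034, 0.06055660545825958), 3.978039026260376)
bracket 80
[0.5992 0.1901 0.0936] [0.439 0.044 0.051] [0.629 0.205 1.23 ] ((0.5265593528747559, 0.13061438500881195), (0.24350906908512115, 0.039645519107580185), 35.62297821044922)
rim 115
[0.5424 0.1064 0.0301] [0.48  0.041 0.015] [0.643 0.208 0.038] ((0.5541832447052002, 0.13131007552146912), (0.2174508273601532, 0.10771748423576355), 62.09015655517578)
plate 5128
[0.5597 0.1239 0.0084] [ 0.454  0.006 -0.005] [0.71  0.257 0.04 ] ((0.5814037919044495, 0.12562626600265503), (0.24542059004306793, 0.25300395488739014), 3.9161248207092285)
[ 0  7 74] [0.67756724 0.084508   0.02945473]
```

View pics/crop.png

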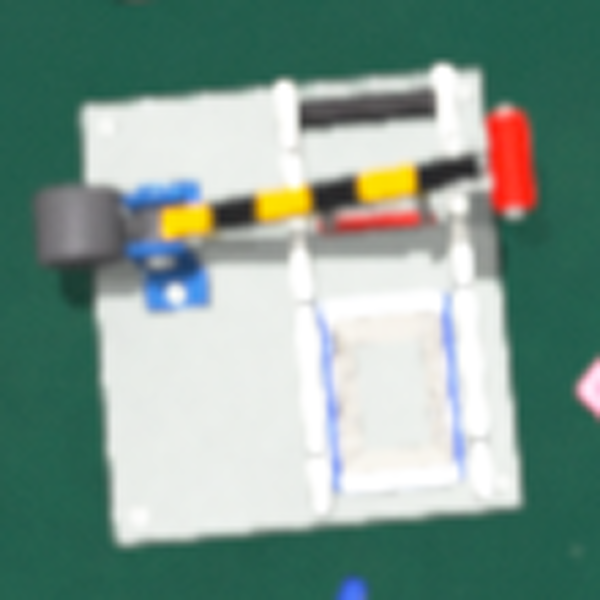

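The crop confirms it: the pale blue-edged reflector lies in the lane, with its centre near (395,392) in the crop.

Run:
```python
from h import *
d=dict(np.load("top0.npz")); R=cv2.Rodrigues(d["rvec"])[0]; t=d["tvec"].reshape(3)
P=lambda x,y,h: ray(d,R,t,180+x/5.4545-.4,130+y/5.4545-.4,h)
def yaw(a,b): v=b-a; return np.arctan2(v[1],v[0])
e=[yaw(P(118,545,.008),P(82,105,.008)),yaw(P(522,508,.008),P(480,70,.008)),yaw(P(320,510,.034),P(286,85,.034)),yaw(P(485,495,.034),P(444,70,.034))]
print("yaws",np.round(e,4)); y=np.mean(e); c,s=np.cos(y),np.sin(y); G=np.array([[c,-s],[s,c]])
roll=np.array([.6228,.0142])
o1=roll-G@[0,-.067]; print("o from roller",o1)
stop=P(368,128,.032)[:2]; print("stop top front",stop,"o",stop-G@[.056,0])
for n,(x,yy,h) in dict(railLend=(320,512,.034),railRend=(485,497,.034),refl=(395,392,.030),rear=(400,484,.030),front=(388,300,.030),pl1=(118,545,.008),pl2=(82,105,.008),pl3=(480,70,.008),pl4=(522,508,.008)).items():
    w=P(x,yy,h)[:2]; print(n,w.round(4),(G.T@(w-o1)).round(4))
```

```text
yaws [0.0681 0.0642 0.0573 0.0664]
o from roller [0.61851671 0.08106295]
stop top front [0.66813491 0.08445067] o [0.61224947 0.08087061]
railLend [0.4675 0.1142] [-0.1485  0.0427]
railRend [0.4729 0.0288] [-0.1486 -0.0428]
refl [0.5288 0.0739] [-0.09   -0.0014]
rear [0.481  0.0726] [-0.1378  0.0003]
front [0.5771 0.0763] [-0.0416 -0.0021]
pl1 [0.4537 0.2227] [-0.1554  0.1519]
pl2 [0.6899 0.2388] [0.0814 0.1529]
pl3 [0.7025 0.0243] [ 0.0802 -0.062 ]
pl4 [0.4673 0.0092] [-0.1555 -0.0621]
```

Origin of the gate is about (0.618, 0.081) with yaw 0.064. The reflector centre is at gate x of about -0.090. First move: approach the outer side of the roller with the fingers shut and the closing axis along gate x.

>>> send_rows(hand=[1,1,1,1,1,1,1,1,1,1], xyz=[[0.03,0.042,0],[0.03,0.042,0],[0.03,0.042,0],[0.03,0.042,0],[0.03,0.042,0],[0.03,0.042,0],[0.03,0.042,0],[0.03,0.042,0],[0.03,0.042,0],[0.03,0.042,0]], rot=[[0,0,0.12],[0,0,0.12],[0,0,0.12],[0,0,0.12],[0,0,0.12],[0,0,0.12],[0,0,0.12],[0,0,0.12],[0,0,0.12],[0,0,0.12]], newtons=20)

```text
t: 1.1
position: [0.5469, -0.1341, 0.4043]
ee_rot: [-3.141, -0.0, 1.645]
contact_force: [0.6, 0.1, 0.6]
width: 0.0114
finger_force: 0.0
```

>>> send_rows(hand=[1,1,1,1,1,1], xyz=[[0.025,0.025,-0.02],[0.025,0.025,-0.02],[0.02,0.02,-0.02],[0,0.013,-0.01],[0,0,0],[0,0,0]], rot=[[0,0,0],[0,0,0],[0,0,0],[0,0,0],[0,0,0],[0,0,0]])

```text
t: 1.7
position: [0.6155, -0.0535, 0.3353]
ee_rot: [3.142, 0.001, 1.64]
contact_force: [-0.1, -0.2, -0.3]
width: 0.0005
finger_force: 0.0
```

Run:
```python
from h import *
a,_,_=grab("top"); b,_,_=grab("scene")
x=cv2.resize(a["frame"][110:260,170:320],(400,400)); y=cv2.resize(b["frame"][130:260,180:310],(400,400))
cv2.imwrite("pics/c2.png",np.hstack([x,y])); print(manip.sense()["position"],manip.sense()["ee_rot"])
```

```text
[ 0.61555825 -0.0541503   0.336588  ] [3.13916327e+00 9.82005819e-04 1.63848660e+00]
```

View pics/c2.png

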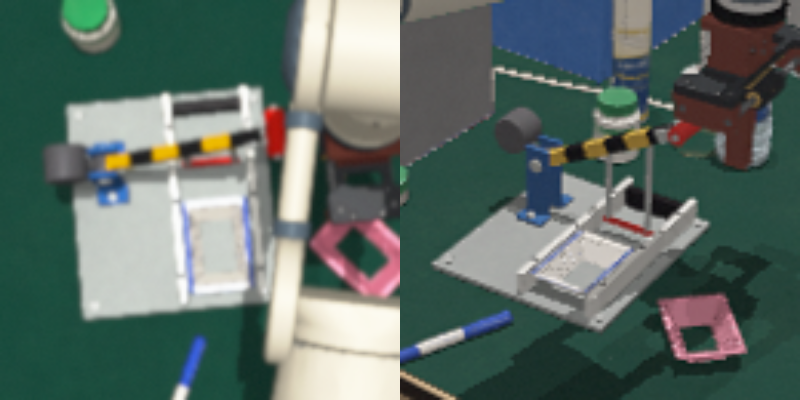

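The reflector is unchanged, and the finger stands just outside the roller (right half, about (680,135)). Next I move to contact, then up the arc.

>>> send_rows(hand=[1,1,1,1,1,1,1,1,1,1], xyz=[[0.004,0.012,0],[0.004,0.012,0],[0,0.012,0],[0,0.012,0],[0,0.006,0.009],[0,0.006,0.01],[0,0.007,0.01],[-0.001,0.008,0.009],[0,0.008,0.009],[-0.001,0.008,0.008]], rot=[[0,0,0],[0,0,0],[0,0,0],[0,0,0],[0,0,0],[0,0,0],[0,0,0],[0,0,0],[0,0,0],[0,0,0]])

```text
t: 2.8
position: [0.6222, 0.0387, 0.3909]
ee_rot: [3.14, -0.0, 1.64]
contact_force: [0.5, -0.6, -0.5]
width: 0.0002
finger_force: 0.6
```

```bash
cat > look.py <<'E'
from h import *
import sys
a,R,t=grab("top"); b,R2,t2=grab("scene")
cv2.imwrite(f"pics/{sys.argv[1]}.png",np.hstack([cv2.resize(a["frame"][110:260,170:320],(400,400)),cv2.resize(b["frame"][130:260,180:310],(400,400))]))
for d,RR,tt,o in((a,R,t,(100,280,170,320)),(b,R2,t2,(130,240,180,330))):
    W=world(d,RR,tt); h=cv2.cvtColor(d["frame"],cv2.COLOR_BGR2HSV); m=((h[...,0]<8)|(h[...,0]>172))&(h[...,1]>170)&(h[...,2]>90)&(W[...,2]>.12)
    q=np.zeros_like(m); q[o[0]:o[1],o[2]:o[3]]=1; p=W[m&q&(W[...,0]>.55)&(W[...,0]<.7)&(abs(W[...,1]-.1)<.22)]
    if len(p): g=np.median(p,0); y=.064; x0,y0=g[0]-.618,g[1]-.081; print(len(p),"gate",np.cos(y)*x0+np.sin(y)*y0,-np.sin(y)*x0+np.cos(y)*y0,g[2])
s=manip.sense(); print(s["t"],s["position"],s["contact_force"])
E
python3 look.py c3
```

```text
34 gate -0.013963336146107225 -0.025463580819891685 0.23438945012624898
2.9 [0.6220422  0.03926225 0.3916557 ] [-0.33257648 -0.47047099 -0.29861602]
```

The roller is at about 48 degrees and tracking well. Continuing up the arc past the balance point.

>>> send_rows(hand=[1,1,1,1,1,1,1,1,1,1], xyz=[[0,0.009,0.007],[-0.001,0.009,0.007],[0,0.01,0.007],[-0.001,0.01,0.005],[0,0.01,0.005],[-0.001,0.011,0.005],[-0.001,0.011,0.004],[0,0.011,0.004],[-0.001,0.011,0.003],[-0.001,0.012,0.001]], rot=[[0,0,0],[0,0,0],[0,0,0],[0,0,0],[0,0,0],[0,0,0],[0,0,0],[0,0,0],[0,0,0],[0,0,0]])

```text
t: 3.9
position: [0.616, 0.1429, 0.438]
ee_rot: [3.141, -0.0, 1.64]
contact_force: [0.4, -0.2, -0.2]
width: 0.0005
finger_force: 0.0
```

>>> send_rows(hand=[1,1,1,1,1], xyz=[[-0.001,0.01,0],[0,0,0],[0,0,0],[0,0,0],[0,0,0]], rot=[[0,0,0],[0,0,0],[0,0,0],[0,0,0],[0,0,0]])

```text
t: 4.4
position: [0.6152, 0.1514, 0.4375]
ee_rot: [-3.141, 0.0, 1.639]
contact_force: [0.1, -1.2, 0.1]
width: 0.0008
finger_force: 0.0
```

```bash
python3 look.py c4
```

```text
4 gate 0.002758141182960132 0.17017244697992853 0.24652413960225383
23 gate -0.002590473523362413 0.050333054612335934 0.17573172366003562
4.5 [0.61513517 0.15147988 0.43761346] [ 0.16366923 -0.12703522  0.47455606]
```

View pics/c4.png

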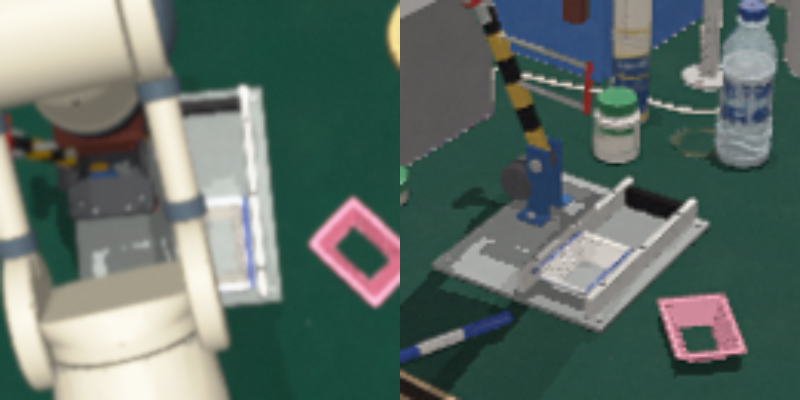

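The barrier stands raised by itself: in the right half the arm leans back at about (510,80), with the roller at gate y of about 0.2. Next I move behind the reflector.

>>> send_rows(hand=[1,1,1,1,1,1,1,1,1,1], xyz=[[-0.02,-0.01,0],[-0.03,-0.015,0],[-0.03,-0.016,0],[-0.03,-0.016,0],[-0.03,-0.016,0],[-0.026,-0.015,-0.02],[0,0,-0.03],[0,0,-0.03],[0,0,-0.03],[0,0,-0.02]], rot=[[0,0,0],[0,0,0],[0,0,0],[0,0,0],[0,0,0],[0,0,0],[0,0,0],[0,0,0],[0,0,0],[0,0,0]])

```text
t: 5.5
position: [0.4485, 0.0636, 0.3055]
ee_rot: [-3.14, 0.0, 1.639]
contact_force: [0.1, -1.0, 0.7]
width: 0.0004
finger_force: 0.0
```

>>> send_rows(hand=[1,1], xyz=[[0,0,0],[0,0,0]], rot=[[0,0,0],[0,0,0]])

```text
t: 5.7
position: [0.4491, 0.0638, 0.3083]
ee_rot: [3.141, 0.0, 1.64]
contact_force: [-0.0, -0.2, 0.7]
width: 0.0008
finger_force: 0.0
```

```bash
python3 look.py c5
```

```text
5 gate -0.0017579683881056565 0.06787885326317722 0.21781856057796023
5.8 [0.4494048  0.06389964 0.30950709] [-0.50405314  0.55746997  0.49963278]
```

View pics/c5.png

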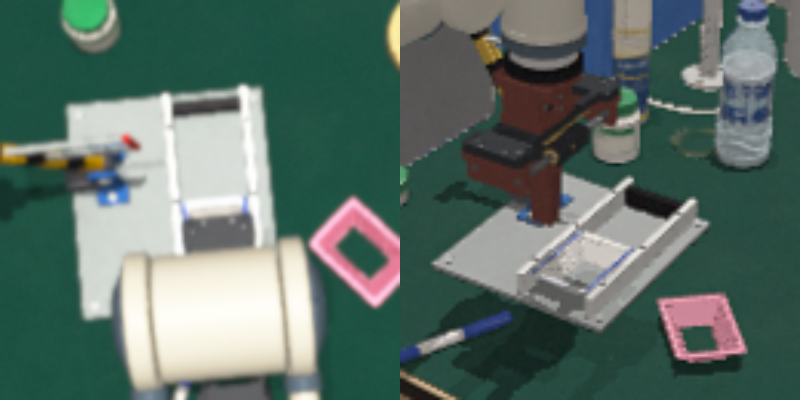

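The reflector hasn't moved, and the foot bar is clear of the lane at gate y of about 0.068. The tool is above the rear of the lane, so I descend.

>>> send_rows(hand=[1,1,1,1,1,1,1,1], xyz=[[0,0,-0.02],[0,0,-0.025],[0,0,-0.025],[0,0,-0.02],[0,0,-0.012],[0,0,-0.008],[0,0,0],[0,0,0]], rot=[[0,0,0],[0,0,0],[0,0,0],[0,0,0],[0,0,0],[0,0,0],[0,0,0],[0,0,0]])

```text
t: 6.6
position: [0.4495, 0.064, 0.1988]
ee_rot: [3.14, -0.0, 1.64]
contact_force: [-0.9, -0.8, 0.2]
width: 0.0005
finger_force: 0.0
```

>>> send_rows(hand=[1,1,1,1,1,1,1,1,1,1], xyz=[[0.01,0.0006,-0.002],[0.01,0.0006,0],[0.01,0.0006,0],[0.01,0.0006,0],[0.01,0.0006,0],[0.01,0.0006,0],[0.01,0.0006,0],[0.01,0.0006,0],[0.01,0.0006,0],[0.008,0.0005,0]], rot=[[0,0,0],[0,0,0],[0,0,0],[0,0,0],[0,0,0],[0,0,0],[0,0,0],[0,0,0],[0,0,0],[0,0,0]])

```text
t: 7.6
position: [0.548, 0.0699, 0.1955]
ee_rot: [3.142, -0.0, 1.64]
contact_force: [-2.0, 0.4, 0.7]
width: 0.0006
finger_force: 0.8
```

>>> send_rows(hand=[1,1,1,1], xyz=[[0.004,0.0003,0],[0.004,0.0003,0],[0.002,0,0],[0,0,0]], rot=[[0,0,0],[0,0,0],[0,0,0],[0,0,0]])

```text
t: 8.0
position: [0.5572, 0.0704, 0.1956]
ee_rot: [3.141, 0.0, 1.64]
contact_force: [-0.4, -0.0, -0.2]
width: 0.0005
finger_force: 0.0
```

>>> send_rows(hand=[1,1,1,1], xyz=[[0.002,0,0],[0.002,0,0],[0.002,0,0],[0,0,0]], rot=[[0,0,0],[0,0,0],[0,0,0],[0,0,0]])

```text
t: 8.4
position: [0.5633, 0.0704, 0.1956]
ee_rot: [3.141, 0.0, 1.64]
contact_force: [-0.4, 0.0, -0.7]
width: 0.0004
finger_force: 0.1
```

>>> send_rows(hand=[1,1,1], xyz=[[0.002,0,0],[0.002,0,0],[0,0,0]], rot=[[0,0,0],[0,0,0],[0,0,0]])

```text
t: 8.7
position: [0.5673, 0.0704, 0.1956]
ee_rot: [3.141, -0.0, 1.64]
contact_force: [-0.1, 0.4, 0.6]
width: 0.0003
finger_force: 0.1
```

Run:
```python
from h import *
a,R,t=grab("top"); b,_,_=grab("scene")
cv2.imwrite("pics/c6.png",np.hstack([cv2.resize(a["frame"][130:215,210:295],(400,400)),cv2.resize(b["frame"][165:245,215:325],(400,400))]))
```

```text
(no output)
```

View pics/c6.png

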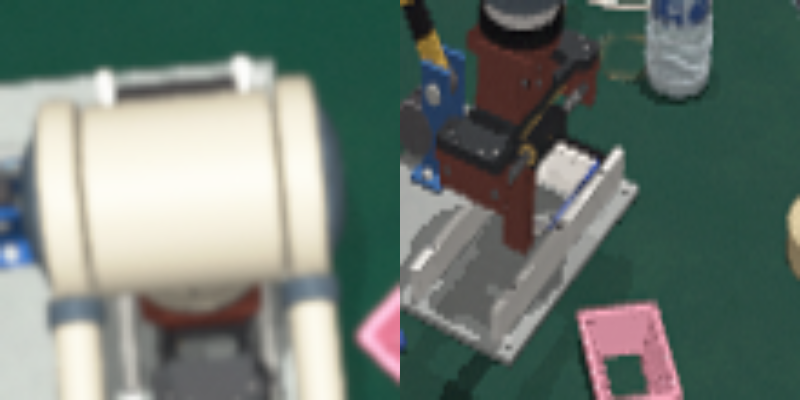

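The reflector has moved up near the stop: its front is at about (590,150) in the right half. There is no stop force yet, so I keep pushing in small steps.

>>> send_rows(hand=[1,1,1], xyz=[[0.0015,0.0001,0],[0.0015,0.0001,0],[0,0,0]], rot=[[0,0,0],[0,0,0],[0,0,0]])

```text
t: 9.1
position: [0.569, 0.0707, 0.1955]
ee_rot: [-3.137, -0.0, 1.64]
contact_force: [-9.7, -0.2, 3.5]
width: 0.0001
finger_force: 4.8
```

>>> send_rows(hand=[1,1,1], xyz=[[0.0015,0.0001,0],[0.0015,0.0001,0],[0,0,0]], rot=[[0,0,0],[0,0,0],[0,0,0]])

```text
t: 9.4
position: [0.5706, 0.0709, 0.1953]
ee_rot: [-3.13, -0.0, 1.64]
contact_force: [-20.6, -1.0, 11.7]
width: 0.0004
finger_force: 10.5
```

The force reads 20 N, so the reflector is home. Backing off along the lane, then up.

>>> send_rows(hand=[1,1,1,1,1,1,1,1,1,1], xyz=[[-0.004,-0.0003,0],[-0.012,-0.0008,0],[-0.02,-0.0013,0],[-0.025,-0.0016,0],[-0.025,-0.0016,0],[-0.025,-0.0016,0.01],[-0.01,0,0.03],[0,0,0.04],[0,0,0.04],[0,0,0.03]], rot=[[0,0,0],[0,0,0],[0,0,0],[0,0,0],[0,0,0],[0,0,0],[0,0,0],[0,0,0],[0,0,0],[0,0,0]])

```text
t: 10.4
position: [0.452, 0.0636, 0.3489]
ee_rot: [3.138, 0.0, 1.64]
contact_force: [0.3, -0.6, -0.1]
width: 0.0005
finger_force: 0.0
```

>>> send_rows(hand=[1,1,1,1,1,1], xyz=[[-0.01,-0.04,0.02],[-0.01,-0.04,0],[0,-0.04,0],[0,-0.04,0],[0,0,0],[0,0,0]], rot=[[0,0,0],[0,0,0],[0,0,0],[0,0,0],[0,0,0],[0,0,0]])

```text
t: 11.0
position: [0.432, -0.097, 0.3658]
ee_rot: [3.141, -0.0, 1.637]
contact_force: [-0.5, 0.1, -0.7]
width: 0.0005
finger_force: 0.0
```

```bash
python3 look.py c7
```

```text
4 gate -0.0012949457664094858 0.06822161205925581 0.21810656671034045
25 gate -0.000608140639917867 0.0662126862075519 0.1877542430203993
11.1 [ 0.43219508 -0.09568953  0.36574596] [ 0.54532065 -0.05716477 -0.14666923]
```

View pics/c7.png

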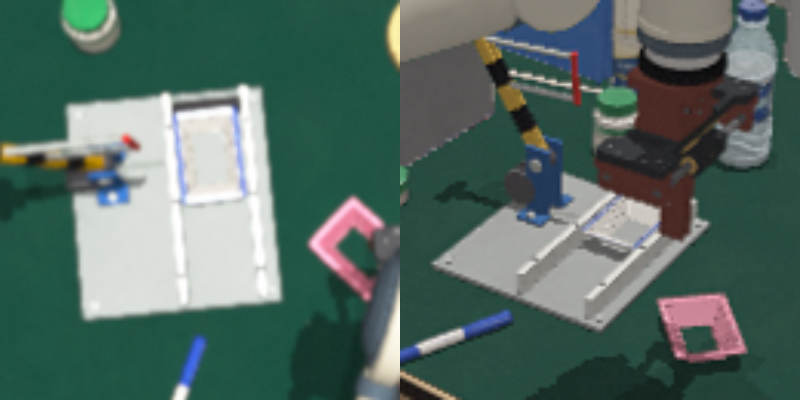

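The reflector sits against the stop (left half, front edge at about (208,108)) and the barrier is still raised. A quick numeric check of its rear and front edges against the stop before handing in.

Run:
```python
from h import *
d,R,t=grab("top"); c,s=np.cos(.064),np.sin(.064); G=np.array([[c,-s],[s,c]])
g=cv2.cvtColor(d["frame"],cv2.COLOR_BGR2GRAY)
for off in(-.012,0.,.012):
    xs=np.arange(-.07,.085,.003); out=[]
    for x in xs:
        w=np.array([*(G@[x,off]+[.618,.081]),.03]); p=d["K"]@(R@w+t); out.append(int(g[int(round(p[1]/p[2])),int(round(p[0]/p[2]))]))
    print(off,list(zip((xs*1000).round().astype(int).tolist(),out)))
h=cv2.cvtColor(d["frame"],cv2.COLOR_BGR2HSV); W=world(d,R,t)
m=(h[...,0]>100)&(h[...,0]<130)&(h[...,1]>60)&(W[...,2]>.02)&(W[...,2]<.04)
q=(W[...,:2]-[.618,.081])@G; m&=(abs(q[...,1])<.042)&(abs(q[...,0])<.1)
print("blue edge gate x",q[m][:,0].min(),q[m][:,0].max(),"y",q[m][:,1].min(),q[m][:,1].max())
```

```text
-0.012 [(-70, 223), (-67, 224), (-64, 224), (-61, 224), (-58, 223), (-55, 224), (-52, 224), (-49, 223), (-46, 214), (-43, 210), (-40, 247), (-37, 254), (-34, 252), (-31, 242), (-28, 234), (-25, 231), (-22, 226), (-19, 223), (-16, 223), (-13, 223), (-10, 223), (-7, 224), (-4, 224), (-1, 224), (2, 224), (5, 224), (8, 223), (11, 219), (14, 222), (17, 223), (20, 224), (23, 225), (26, 226), (29, 227), (32, 230), (35, 230), (38, 229), (41, 230), (44, 229), (47, 228), (50, 239), (53, 251), (56, 249), (59, 207), (62, 118), (65, 81), (68, 108), (71, 171), (74, 200), (77, 166), (80, 99), (83, 68)]
0.0 [(-70, 223), (-67, 222), (-64, 223), (-61, 224), (-58, 225), (-55, 224), (-52, 224), (-49, 219), (-46, 198), (-43, 220), (-40, 250), (-37, 253), (-34, 246), (-31, 236), (-28, 232), (-25, 225), (-22, 220), (-19, 224), (-16, 224), (-13, 224), (-10, 223), (-7, 224), (-4, 223), (-1, 224), (2, 224), (5, 224), (8, 224), (11, 223), (14, 223), (17, 224), (20, 223), (23, 223), (26, 222), (29, 225), (32, 230), (35, 232), (38, 232), (41, 231), (44, 229), (47, 235), (50, 251), (53, 254), (56, 239), (59, 145), (62, 84), (65, 80), (68, 120), (71, 173), (74, 178), (77, 136), (80, 86), (83, 67)]
0.012 [(-70, 223), (-67, 222), (-64, 223), (-61, 224), (-58, 224), (-55, 223), (-52, 223), (-49, 220), (-46, 197), (-43, 195), (-40, 247), (-37, 254), (-34, 252), (-31, 242), (-28, 234), (-25, 228), (-22, 224), (-19, 223), (-16, 223), (-13, 223), (-10, 223), (-7, 223), (-4, 223), (-1, 223), (2, 223), (5, 223), (8, 223), (11, 223), (14, 222), (17, 223), (20, 223), (23, 223), (26, 223), (29, 222), (32, 220), (35, 227), (38, 230), (41, 231), (44, 230), (47, 228), (50, 238), (53, 251), (56, 249), (59, 205), (62, 112), (65, 75), (68, 102), (71, 200), (74, 167), (77, 105), (80, 70), (83, 67)]
blue edge gate x -0.038618345215565356 0.05940479036110206 y -0.0334430202376695 0.03568169576014513
```

The rear edge is at about -0.042 and the front edge touches the stop with no gap, so it is home.

```bash
python3 -c "
from workcell import manip
print(manip.hand_in())"
```

```text
the job is handed in; nothing more can be done
None
```

The job is handed in: the barrier stays raised by itself, the reflector is home against the black end stop, and the arm is clear of everything, at about 11 s of the 54 s allowed.

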